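# Mirror the row of hardy tools onto the striker's rack

## Task

The striker works from the other side of the anvil: move the four hardy tools from the painted holders of the bench rack to the empty holes of the pale wooden striker's rack, in reverse order, so that the tool at the left end of the old row stands at the right end of the new one and so on along the row. Stand each tool upright with its shank in its hole and its shoulder down on the wood, and do not drop or topple any; let go of everything at the end.

Things in the scene. Friction and masses are not known exactly. Their poses are not given: they have to be found in the camera images.
- cutter: Loose steel anvil tool, 0.6 kg: red square shoulder plate 52 x 52 x 9 mm; below it a 16 mm square shank 40 mm long; above it a square neck 30 x 30 mm (faces across its x and y) from 9 to 43 mm, to grip; on top a chisel-like wedge edge (along y) reaching 72 mm (heights over the shoulder's underside). Origin: centre of the shoulder's underside, z up. Its shank hangs in a hole, its shoulder rests on the rim.
- fuller: Loose steel anvil tool, 0.6 kg: yellow square shoulder plate 52 x 52 x 9 mm; below it a 16 mm square shank 40 mm long; above it a square neck 30 x 30 mm (faces across its x and y) from 9 to 43 mm, to grip; on top a half-round ridge (along y) reaching 61 mm (heights over the shoulder's underside). Origin: centre of the shoulder's underside, z up. Its shank hangs in a hole, its shoulder rests on the rim.
- cone: Loose steel anvil tool, 0.6 kg: blue square shoulder plate 52 x 52 x 9 mm; below it a 16 mm square shank 40 mm long; above it a square neck 30 x 30 mm (faces across its x and y) from 9 to 43 mm, to grip; on top a pointed cone reaching 72 mm (heights over the shoulder's underside). Origin: centre of the shoulder's underside, z up. Its shank hangs in a hole, its shoulder rests on the rim.
- swage: Loose steel anvil tool, 0.6 kg: green square shoulder plate 52 x 52 x 9 mm; below it a 16 mm square shank 40 mm long; above it a square neck 30 x 30 mm (faces across its x and y) from 9 to 43 mm, to grip; on top two upright jaws with a groove between (along y) reaching 65 mm (heights over the shoulder's underside). Origin: centre of the shoulder's underside, z up. Its shank hangs in a hole, its shoulder rests on the rim.
- holder_cutter: Fixed red block, 74 x 74 x 50 mm, on the bench rack, with a 32 mm square through hole in its middle; the red tool (cutter) stands in it at every start, so it marks that tool's place in the old row. Origin: centre of its underside; its top is 50 mm higher.
- holder_fuller: Fixed yellow block, 74 x 74 x 50 mm, on the bench rack, with a 32 mm square through hole in its middle; the yellow tool (fuller) stands in it at every start, so it marks that tool's place in the old row. Origin: centre of its underside; its top is 50 mm higher.
- holder_cone: Fixed blue block, 74 x 74 x 50 mm, on the bench rack, with a 32 mm square through hole in its middle; the blue tool (cone) stands in it at every start, so it marks that tool's place in the old row. Origin: centre of its underside; its top is 50 mm higher.
- holder_swage: Fixed green block, 74 x 74 x 50 mm, on the bench rack, with a 32 mm square through hole in its middle; the green tool (swage) stands in it at every start, so it marks that tool's place in the old row. Origin: centre of its underside; its top is 50 mm higher.
- bench_rack: Fixed steel base plate of the old row, 84 x 334 x 6 mm, long along its y, carrying the four painted holders at y = -120, -40, 40 and 120 mm (their tops 56 mm over the bench). Origin: centre of its underside. It may be the nearer or the farther of the two racks; its y points roughly to the robot's left.
- striker_rack: Fixed pale wooden block, 74 x 330 x 56 mm, long along its y (roughly to the robot's left), with four 32 mm square through holes at x = 0, y = -120, -40, 40, 120 mm, mouths 56 mm over its origin (centre of its underside, on the bench). A shank has 8 mm to spare on each side. Standing tools reach 128 mm over the bench: carry a shank higher than that.
Mind the look-alikes: they are no part of the job. What is shaped like the fuller but pink is not meant. What is shaped like the cutter but pink is not meant.

How it is judged (in metres and radians):
At the end, for the whole second after the job is handed in: Each tool stands in the striker rack's hole that mirrors its old place (holder at y on the bench rack, tool at -y on the striker rack): within 14 mm of the hole's centre along each axis of the rack, shoulder within 6 mm of the rack's top, tilted less than 0.12 rad, at rest and released (((y of holder_cutter in the frame of bench_rack between -0.14 and -0.1 m and y of cutter in the frame of striker_rack between 0.106 and 0.134 m) or (y of holder_cutter in the frame of bench_rack between -0.06 and -0.02 m and y of cutter in the frame of striker_rack between 0.026 and 0.054 m) or (y of holder_cutter in the frame of bench_rack between 0.02 and 0.06 m and y of cutter in the frame of striker_rack between -0.054 and -0.026 m) or (y of holder_cutter in the frame of bench_rack between 0.1 and 0.14 m and y of cutter in the frame of striker_rack between -0.134 and -0.106 m)) and x of cutter in the frame of striker_rack between -0.014 and 0.014 m and z of cutter in the frame of striker_rack between 0.05 and 0.062 m and angle between each of cutter, fuller, cone, swage's own z axis and vertical below 0.12 rad and linear speed of each of cutter, fuller, cone, swage below 0.02 m/s and angular speed of each of cutter, fuller, cone, swage below 0.2 rad/s and contact force between the fingers and cutter below 0.1 N and ((y of holder_fuller in the frame of bench_rack between -0.14 and -0.1 m and y of fuller in the frame of striker_rack between 0.106 and 0.134 m) or (y of holder_fuller in the frame of bench_rack between -0.06 and -0.02 m and y of fuller in the frame of striker_rack between 0.026 and 0.054 m) or (y of holder_fuller in the frame of bench_rack between 0.02 and 0.06 m and y of fuller in the frame of striker_rack between -0.054 and -0.026 m) or (y of holder_fuller in the frame of bench_rack between 0.1 and 0.14 m and y of fuller in the frame of striker_rack between -0.134 and -0.106 m)) and x of fuller in the frame of striker_rack between -0.014 and 0.014 m and z of fuller in the frame of striker_rack between 0.05 and 0.062 m and contact force between the fingers and fuller below 0.1 N and ((y of holder_cone in the frame of bench_rack between -0.14 and -0.1 m and y of cone in the frame of striker_rack between 0.106 and 0.134 m) or (y of holder_cone in the frame of bench_rack between -0.06 and -0.02 m and y of cone in the frame of striker_rack between 0.026 and 0.054 m) or (y of holder_cone in the frame of bench_rack between 0.02 and 0.06 m and y of cone in the frame of striker_rack between -0.054 and -0.026 m) or (y of holder_cone in the frame of bench_rack between 0.1 and 0.14 m and y of cone in the frame of striker_rack between -0.134 and -0.106 m)) and x of cone in the frame of striker_rack between -0.014 and 0.014 m and z of cone in the frame of striker_rack between 0.05 and 0.062 m and contact force between the fingers and cone below 0.1 N and ((y of holder_swage in the frame of bench_rack between -0.14 and -0.1 m and y of swage in the frame of striker_rack between 0.106 and 0.134 m) or (y of holder_swage in the frame of bench_rack between -0.06 and -0.02 m and y of swage in the frame of striker_rack between 0.026 and 0.054 m) or (y of holder_swage in the frame of bench_rack between 0.02 and 0.06 m and y of swage in the frame of striker_rack between -0.054 and -0.026 m) or (y of holder_swage in the frame of bench_rack between 0.1 and 0.14 m and y of swage in the frame of striker_rack between -0.134 and -0.106 m)) and x of swage in the frame of striker_rack between -0.014 and 0.014 m and z of swage in the frame of striker_rack between 0.05 and 0.062 m and contact force between the fingers and swage below 0.1 N); the robot touches nothing.
It fails at once if a tool is dropped on the bench or toppled (shoulder lower than 30 mm over the bench, or tilted over 0.7 rad) (height (world z) of any of cutter, fuller, cone, swage below 0.03 m or angle between any of cutter, fuller, cone, swage's own z axis and vertical above 0.7 rad).
It also fails if it takes over 122 s, if anything falls off the work surface, if the arm or the gripper's body presses on something with over 40 N, if the wrist force passes 120 N, or if a joint passes its speed limit or range.

## Robot

A 6-joint arm with a two-finger parallel gripper is mounted at the origin on the work surface. World frame = base frame: x ahead of the robot, y to its left, z up, the work surface at z = 0. Lengths are in m, angles in degrees, forces in N, time in s.
With the tool pointing down it reaches from about 0.275 to 0.725 m from the base axis. Payload 15.9 kg.
Tool frame: the origin (TCP) lies at the very end of the fingers, on their centre line; the grasp point (between the pads) lies 19 mm behind it (robot.hold_point_z is the distance from the TCP to the grasp point, in m); z points along the fingers, y is the line along which they close (so a half turn about z gives the same grasp; the last joint's range is limited). The gripper opens to 85 mm and grips with 20 to 120 N. Pads are 22 mm wide; open, the fingers measure 114 mm over their backs; the gripper's body (76 mm by 85 mm) begins 54 mm behind the grasp point. The pads swing forward as they close: fully open they stand 13 mm farther back than shut.
Start: joints at [-63.426, 12.198, -1.971, 75.831, 0, 90], TCP at [0.224, -0.447, 0.231] pointing down, gripper open.
Joint ranges: [-170.91, 170.91], [-42.67, 98.43], [-65.05, 77.54], [-120.47, 116.71], [-90, 82.35], [-180, 180]. Speed limits (degrees/s): [108.29, 108.29, 136.94, 147.25, 180, 180].

## Interface

Orientations are given as a 3x3 rotation matrix whose columns are the frame's x, y, z axes.
In Python, from rig import robot, vision, order, nets gives the robot as it stands.
- The arm moves only by the tool apply_moves, never from a script. Its argument "targets" is a list of rows, each a list of 3 entries, a list of its own where there are three numbers: the shift along the tool's x, y, z in m, then the turn, a rotation vector about the tool's x, y, z in degrees, then the opening, from -1 (shut) to 1 (fully open). A call has 1 to 5 rows; each row is the pose to reach, as a shift and turn from the pose commanded when the call began, along the tool's axes at that moment; what a row does not reach only later rows make up. A row lasts 1/10 s, in which the tool goes at most 50 mm and 8.59 degrees, less where a joint would pass 70% of its speed; a pose out of reach is approached as far as the arm can. A call with a gripper value outside its range is refused whole. The fingers move at their own pace and stop on an object; "squeeze" is the grip in N (left out, the last holds). Time passes only in rows, so rows that repeat a pose let the fingers close. It gives the time, the measured TCP pose, the force, the opening and the grip force at its end, in the units of the state.
- robot.observe(): the state, without advancing time (a new reading comes with each control period).
- vision.read_camera(name): name is "scene" or "top" or "wrist"; returns a dict with "image" (480x640x3 uint8, red, green, blue), "intrinsics" (3x3 intrinsics, pixels), "extrinsics" (4x4, takes a point from camera to world coordinates); the wrist camera has in their place "mount" (4x4, takes a point from camera to tool coordinates, whose origin is the TCP and whose axes are the flange's). Camera axes: x right, y down, z forward; pixel columns grow to the right and rows downward; lengths in m; the calibration is good to about 2 mm. The wrist camera is an equidistant fisheye: a pixel r from the principal point sees the ray r / f radians off the axis. A picture is of the moment at which its call begins: read the wrist's pose just before it. There is no depth.
- order.finish_job(): hands the job in; it is judged then, once.
Trained networks look in a picture, given as the dict that the camera call returned (one of the last four; its "shot" number tells which), for a name from the list of things; names that differ only in an ending like _2 or _b are one class to them, and where a whole thing is asked for, a point or a joint stands for the part that bears it (a point fixed in the world has none). Each returns a list of dicts, best first, with "score" (0 to 1); they miss things now and then, are a little off and sometimes report something else, mostly with a low value. They report only what shows in the picture. A call takes as long as a camera call. They do not tell look-alikes from the thing itself.
- nets.look_for(label, picture): "position" ([x, y, z] in m, in world coordinates, good to about 4 mm: the middle of the surface that is visible of it).
- nets.masks_of(label, picture): "mask" (480x640 bool, what is visible of it).
- nets.mark_of(label, picture): "position" ([x, y, z] in m, in world coordinates, good to about 4 mm: a listed point, or the origin of a listed thing).
The state is a dict: "time_s": time; "joint_pos": joint angles; "qvel": joint speeds; "tau": joint torques, N m; "eef_pos": TCP position; "tcp_rot": TCP orientation; "wrist_force": force on the tool from outside, world axes, zero at the start; "moment": the same for the moment, N m; "grip_width": finger opening in m; "gripper_force": force on a finger pad.
Only numpy, scipy, OpenCV 4.12 (cv2) and the standard library are available. Lean on these libraries where they do the work, as an engineer would, in place of code of your own. Each camera call takes 0.05 s, during which the arm holds its last target. There are 200 camera calls.

## Working session

There is one attempt and no reset: what is moved stays moved. The work goes in short steps, Python scripts to look and compute and a tool call to move; the robot and the scene stay as the last step left them, time stands still between calls to the robot, and variables do not carry over. Pictures are saved under pics/ and viewed, at most 14 in all, crops included, and the job is handed in when it is done.

Besides the shell and the picture viewer there is one more tool, called after "Call:" in YAML: its name, and indented under it one key for each argument. apply_moves: Moves the arm, as the interface text tells. Its arguments: {"type":"object","properties":{"targets":{"type":"array","items":{"type":"array"}},"squeeze":{"type":"number"}},"required":["targets"]}

```bash
mkdir -p pics; ls
python3 - <<'E'
from rig import robot, vision, order, nets
import cv2
s=robot.observe(); print(s['eef_pos'],s['tcp_rot'],s['grip_width'],s['time_s'],robot.hold_point_z)
for n in ['scene','top']:
    p=vision.read_camera(n); cv2.imwrite(f'pics/{n}0.png',p['image'][:,:,::-1])
    print(n,p['intrinsics'],p['extrinsics'])
    for l in ['bench_rack','striker_rack','cutter','fuller','cone','swage','holder_cutter','holder_fuller','holder_cone','holder_swage']:
        print(l,[(d['position'].round(3) if hasattr(d['position'],'round') else d['position'],round(d['score'],2)) for d in nets.mark_of(l,p)[:3]])
E
```

```text
pics
[ 0.22351298 -0.44688988  0.23081075] [[ 8.94366709e-01  4.47334248e-01 -5.09637307e-04]
 [ 4.47334539e-01 -8.94366151e-01  9.98855640e-04]
 [-8.98002009e-06 -1.12132160e-03 -9.99999371e-01]] 0.08528773491463626 0.0 0.0187
scene [[496.17966388   0.         321.35723905]
 [  0.         496.17966388 241.72084733]
 [  0.           0.           1.        ]] [[-0.85562024  0.32564971 -0.40232608  0.83370005]
 [ 0.5174009   0.55987854 -0.64717256  0.40445548]
 [ 0.01450218 -0.76189782 -0.64753486  0.49748897]
 [ 0.          0.          0.          1.        ]]
bench_rack []
striker_rack [([0.4598, 0.108, 0.0014], 0.77)]
cutter [([0.6552, -0.137, 0.0557], 0.87), ([0.6433, 0.0249, 0.057], 0.63), ([0.4496, -0.1377, 0.0377], 0.6)]
fuller [([0.6551, 0.1427, 0.0377], 0.87), ([0.6485, -0.061, 0.0593], 0.77), ([0.6533, -0.1378, 0.0037], 0.49)]
cone [([0.6561, -0.21, 0.0574], 0.87)]
swage [([0.6419, 0.0238, 0.0549], 0.92)]
holder_cutter [([0.6504, -0.1375, 0.0048], 0.67)]
holder_fuller [([0.648, -0.0574, 0.0046], 0.79), ([0.6462, -0.0592, 0.0575], 0.69)]
holder_cone []
holder_swage [([0.6458, 
[... 227 characters left out ...]
1356 -0.00668688 -0.03435377]
 [ 0.00440012 -0.10655238 -0.99429735  0.79147327]
 [ 0.          0.          0.          1.        ]]
bench_rack [([0.6532, -0.0942, -0.001], 0.74), ([0.6553, -0.1372, 0.0616], 0.46)]
striker_rack []
cutter [([0.6555, -0.1416, 0.0598], 0.91), ([0.4505, -0.1363, 0.0405], 0.63), ([0.6612, -0.2139, 0.0046], 0.62)]
fuller [([0.6449, -0.0552, 0.0543], 0.76), ([0.6575, 0.1433, 0.0408], 0.69)]
cone [([0.6553, -0.2162, 0.0555], 0.71)]
swage [([0.6374, 0.0247, 0.0587], 0.87), ([0.6466, -0.0564, 0.0055], 0.39)]
holder_cutter [([0.656, -0.1391, 0.0048], 0.78)]
holder_fuller []
holder_cone [([0.6594, -0.2139, 0.0027], 0.79)]
holder_swage [([0.6448, 0.0276, -0.0002], 0.65)]
```

View pics/scene0.png

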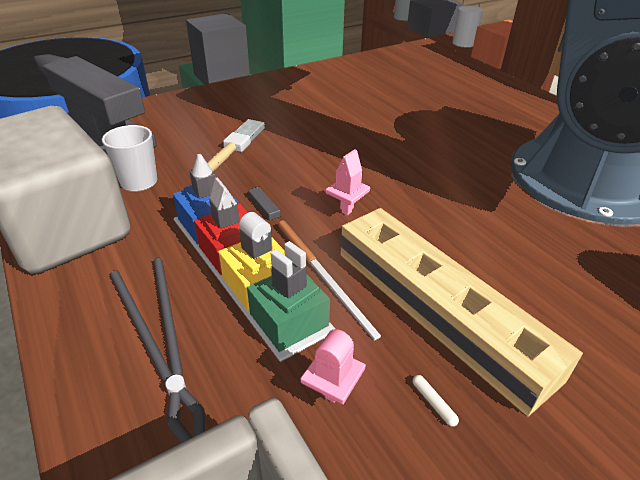

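View pics/top0.png

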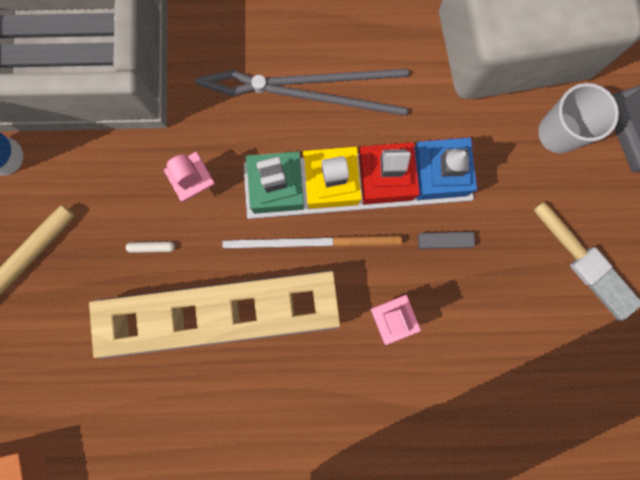

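The bench rack is the far one: green, yellow, red, blue from left (+y) to right, in the top view at about (273,180), (333,175), (391,170), (452,168). The striker rack is near, with holes at about (125,325), (185,317), (243,311), (303,303). The pink look-alikes at (188,175) and (396,320) stay put. I'll crop for measurement.

```bash
cat > h.py <<'E'
import numpy as np, cv2
from rig import robot, vision, order, nets
def ray(p,uv,z):
    K=p['intrinsics'];T=np.array(p['extrinsics']);d=T[:3,:3]@np.linalg.solve(np.array(K),[uv[0],uv[1],1])
    o=T[:3,3];return (o+d*(z-o[2])/d[2])
def proj(p,X):
    T=np.array(p['extrinsics']);c=(np.atleast_2d(X)-T[:3,3])@T[:3,:3];c=c@np.array(p['intrinsics']).T
    return c[:,:2]/c[:,2:]
E
python3 - <<'E'
from h import *
p=vision.read_camera('top');im=p['image'][:,:,::-1]
cv2.imwrite('pics/t1.png',cv2.resize(im[125:225,235:485],None,fx=3.2,fy=3.2,interpolation=cv2.INTER_CUBIC))
hsv=cv2.cvtColor(np.ascontiguousarray(im),cv2.COLOR_BGR2HSV)
# pale wood top face
m=((hsv[...,2]>170)&(hsv[...,0]>12)&(hsv[...,0]<30)&(hsv[...,1]<150)).astype(np.uint8)
m[:260]=0;m[365:]=0;m[:,350:]=0;m[:,:80]=0
n,l,st,_=cv2.connectedComponentsWithStats(m);k=1+st[1:,4].argmax();print(st[k])
c=max(cv2.findContours((l==k).astype(np.uint8),cv2.RETR_EXTERNAL,cv2.CHAIN_APPROX_NONE)[0],key=cv2.contourArea)
# rectify contour to z=.056
w=np.array([ray(p,q,.056)[:2] for q in c[:,0].astype(float)],np.float32)
r=cv2.minAreaRect(w*1000);print(r, cv2.boxPoints(r))
d=im.copy();cv2.drawContours(d,[c],-1,(0,0,255),1);cv2.imwrite('pics/t2.png',cv2.resize(d[260:365,80:350],None,fx=2.9,fy=2.9,interpolation=cv2.INTER_NEAREST))
E
```

```text
[   89   272   251    86 11633]
((461.5741882324219, 109.961181640625), (75.3712158203125, 332.0746765136719), 5.857724666595459) [[407.13983  271.2854  ]
 [441.03088  -59.05532 ]
 [516.00854  -51.363037]
 [482.1175   278.9777  ]]
```

View pics/t1.png

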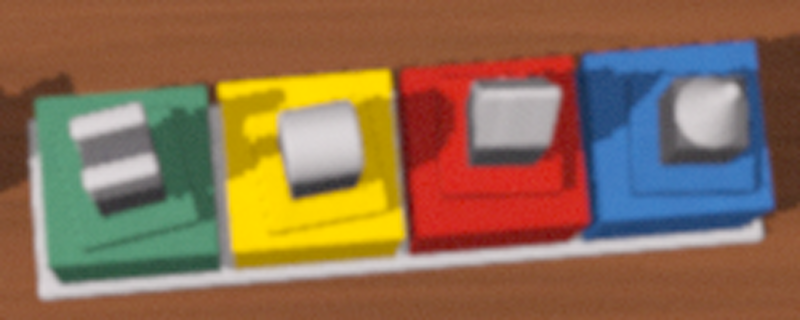

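View pics/t2.png

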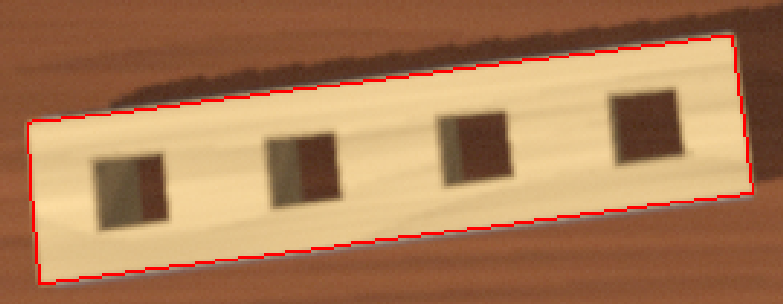

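Rack outline fits (332 x 75 mm against 330 x 74). Tools are yawed by different amounts, so I'll fit each tool's steel silhouette in both cameras.

```bash
cat > fit.py <<'E'
from h import *
from scipy.optimize import minimize
def pts(kind):
    P=[[a,b,z] for a in(-15,15) for b in(-15,15) for z in(9,43)]
    if kind=='cutter': P+=[[0,b,72] for b in(-15,15)]
    if kind=='cone': P+=[[0,0,72]]
    if kind=='swage': P+=[[a,b,65] for a in(-15,15) for b in(-15,15)]
    if kind=='fuller': P+=[[15*np.cos(t),b,46+15*np.sin(t)] for t in np.linspace(0,np.pi,9) for b in(-15,15)]
    return np.array(P)/1000.
def sil(p,kind,x,y,yaw,z0,S=4):
    c,s=np.cos(np.radians(yaw)),np.sin(np.radians(yaw));P=pts(kind)
    W=np.c_[x+c*P[:,0]-s*P[:,1],y+s*P[:,0]+c*P[:,1],z0+P[:,2]]
    return cv2.convexHull(proj(p,W).astype(np.float32))[:,0]
def fit(pics,kind,g,z0=.056):
    ms=[]
    for p in pics:
        h=cv2.cvtColor(p['image'],cv2.COLOR_RGB2HSV);m=((h[...,1]<60)).astype(np.float32)
        q=sil(p,kind,*g,z0).mean(0);u,v=int(q[0])-32,int(q[1])-32
        m=m[v:v+64,u:u+64];n,l,st,ce=cv2.connectedComponentsWithStats(m.astype(np.uint8),connectivity=4)
        k=min((k for k in range(1,n) if st[k,4]>60),key=lambda k:np.hypot(*(ce[k]-32)))
        # swage groove etc.: keep close convex region
        ms.append((p,cv2.resize((l==k).astype(np.float32),None,fx=4,fy=4,interpolation=cv2.INTER_LINEAR),u,v))
    def cost(a):
        e=0
        for p,m,u,v in ms:
            r=np.zeros(m.shape,np.float32);hp=(sil(p,kind,*a,z0)-[u,v]+.5)*4-.5
            cv2.fillConvexPoly(r,np.round(hp*16).astype(np.int32),1.,cv2.LINE_AA,4)
            e+=np.abs(r-m).sum()/m.sum()
        return e
    best=min((minimize(cost,[g[0],g[1],y0],method='Nelder-Mead',options=dict(initial_simplex=[[g[0],g[1],y0],[g[0]+.006,g[1],y0],[g[0],g[1]+.006,y0],[g[0],g[1],y0+8]])) for y0 in(g[2]-6,g[2],g[2]+6)),key=lambda r:r.fun)
    return best.x,best.fun
E
python3 - <<'E'
from fit import *
T=vision.read_camera('top');S=vision.read_camera('scene')
for k,g in dict(swage=(.640,.025,13),fuller=(.647,-.058,9.5),cutter=(.655,-.139,-3),cone=(.656,-.213,-2)).items():
    for n,ps in dict(both=[T,S],top=[T],scene=[S]).items():
        try:
            a,f=fit(ps,k,g);print(k,n,a.round(4),round(f,3))
        except Exception as e: print(k,n,e)
E
```

```text
swage both [ 0.6425  0.0257 13.521 ] 0.225
swage top [ 0.6425  0.026  13.3605] 0.085
swage scene [0.6421 0.0238 7.4615] 0.119
fuller both [ 0.6467 -0.0565  5.2533] 0.572
fuller top [ 0.6465 -0.0562  6.3808] 0.187
fuller scene [ 0.6461 -0.0593  2.7051] 0.368
cutter both [ 0.6579 -0.1358 -5.7719] 0.696
cutter top [ 0.6579 -0.1357 -5.8454] 0.172
cutter scene [ 0.6572 -0.1396 -2.7111] 0.5
cone both [ 0.656 -0.217 -1.108] 0.612
cone top [ 0.6567 -0.2171  7.093 ] 0.179
cone scene [ 0.6552 -0.2167  2.1694] 0.43
```

```bash
cat > plan.py <<'E'
import sys; from h import *
# usage: x y z theta  (tool y axis heading, tool down)
def plan(x,y,z,th):
    s=robot.observe();R=np.array(s['tcp_rot']);p=np.array(s['eef_pos'])
    t=np.radians(th);Y=[np.cos(t),np.sin(t),0];X=[-np.sin(t),np.cos(t),0]
    G=np.c_[X,Y,[0,0,-1]]
    print('shift',(R.T@(np.array([x,y,z])-p)).round(4),'turn',np.degrees(cv2.Rodrigues(R.T@G)[0].ravel()).round(2),
     't',round(s['time_s'],2),'pos',p.round(4),'w',round(s['grip_width'],4),'gf',s['gripper_force'],'wf',np.round(s['wrist_force'],1))
if __name__=='__main__': plan(*map(float,sys.argv[1:5]))
E
python3 plan.py .6425 .0255 .20 12
```

```text
shift [ 0.586  -0.2354  0.0313] turn [  0.     0.   -75.43] t 1.25 pos [ 0.2237 -0.4472  0.2313] w 0.0856 gf 0.0 wf [-0.7 -0.3  0.4]
```

Call:
apply_moves:
  targets:
    - [[0.3,-0.12,0.015],[0,0,-40],1]
    - [[0.3,-0.12,0.015],[0,0,-40],1]
    - [[0.586,-0.2354,0.0313],[0,0,-75.4],1]
    - [[0.586,-0.2354,0.0313],[0,0,-75.4],1]
    - [[0.586,-0.2354,0.0313],[0,0,-75.4],1]
  squeeze: 80

```text
time_s: 1.75
eef_pos: [0.3903, -0.2587, 0.2193]
tcp_rot: [[0.344, 0.939, 0.0], [0.939, -0.344, -0.0], [-0.0, 0.001, -1.0]]
wrist_force: [0.3, -1.3, 0.4]
grip_width: 0.0855
gripper_force: 0.0
```

```bash
python3 plan.py .6425 .0255 .20 12
```

```text
shift [0.3536 0.139  0.0193] turn [ 3.000e-02  2.000e-02 -3.212e+01] t 1.75 pos [ 0.3903 -0.2587  0.2193] w 0.0855 gf 0.0 wf [ 0.3 -1.3  0.4]
```

Call:
apply_moves:
  targets:
    - [[0.3536,0.139,0.0193],[0,0,-32.1],1]
    - [[0.3536,0.139,0.0193],[0,0,-32.1],1]
    - [[0.3536,0.139,0.0193],[0,0,-32.1],1]
    - [[0.3536,0.139,0.0193],[0,0,-32.1],1]
    - [[0.3536,0.139,0.0193],[0,0,-32.1],1]

```text
time_s: 2.25
eef_pos: [0.5573, -0.0726, 0.2065]
tcp_rot: [[-0.206, 0.978, 0.0], [0.978, 0.206, -0.0], [-0.0, 0.0, -1.0]]
wrist_force: [1.1, -1.0, -0.2]
grip_width: 0.0856
gripper_force: 0.0
```

```bash
python3 plan.py .6425 .0255 .20 12
```

```text
shift [0.0784 0.1036 0.0065] turn [ 0.02  0.01 -0.1 ] t 2.25 pos [ 0.5573 -0.0726  0.2065] w 0.0856 gf 0.0 wf [ 1.1 -1.  -0.2]
```

Call:
apply_moves:
  targets:
    - [[0.0784,0.1036,0.0065],[0,0,0],1]
    - [[0.0784,0.1036,0.0065],[0,0,0],1]
    - [[0.0784,0.1036,0.0065],[0,0,0],1]
    - [[0.0784,0.1036,0.0065],[0,0,0],1]
    - [[0.0784,0.1036,0.0065],[0,0,0],1]

```text
time_s: 2.75
eef_pos: [0.6417, 0.0235, 0.1994]
tcp_rot: [[-0.203, 0.979, -0.001], [0.979, 0.203, -0.0], [-0.0, -0.001, -1.0]]
wrist_force: [-1.0, 0.3, -1.3]
grip_width: 0.0854
gripper_force: 0.0
```

```bash
python3 plan.py .6425 .0255 .068 12
python3 - <<'E'
from h import *
p=vision.read_camera('wrist');print({k:np.round(v,3).tolist() for k,v in p.items() if k in('mount','intrinsics')})
cv2.imwrite('pics/w1.png',p['image'][:,:,::-1])
E
```

```text
shift [0.0018 0.0013 0.1314] turn [-0.05  0.   -0.29] t 2.75 pos [0.6417 0.0235 0.1994] w 0.0854 gf 0.0 wf [-1.   0.3 -1.3]
{'intrinsics': [[371.648, 0.0, 318.799], [0.0, 371.648, 230.716], [0.0, 0.0, 1.0]], 'mount': [[-0.001, -0.951, -0.31, 0.08], [1.0, -0.001, -0.0, 0.001], [0.0, -0.31, 0.951, -0.143], [0.0, 0.0, 0.0, 1.0]]}
```

View pics/w1.png

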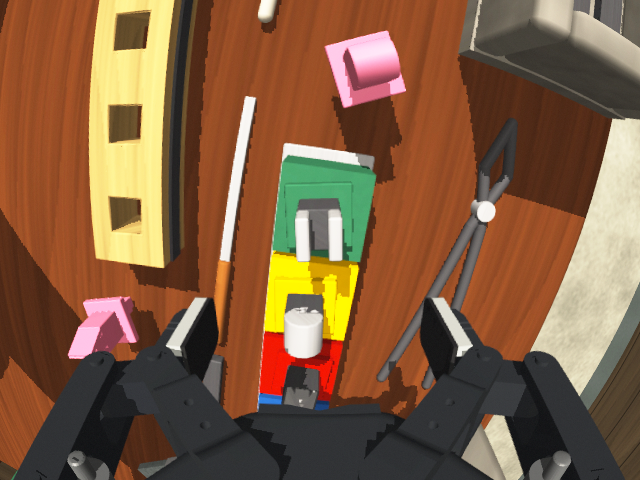

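The wrist view shows the swage centred between the fingers at (319,235), with its jaws aligned with the tool. I'll descend and grip.

Call:
apply_moves:
  targets:
    - [[0.001,0.001,0.045],[0,0,0],1]
    - [[0.001,0.001,0.085],[0,0,0],1]
    - [[0.001,0.001,0.12],[0,0,0],1]
    - [[0.001,0.001,0.132],[0,0,0],1]
    - [[0.001,0.001,0.132],[0,0,0],1]

```text
time_s: 3.3
eef_pos: [0.6414, 0.0235, 0.0673]
tcp_rot: [[-0.201, 0.98, -0.002], [0.98, 0.201, -0.0], [0.0, -0.002, -1.0]]
wrist_force: [0.9, 1.3, 0.1]
grip_width: 0.0854
gripper_force: 0.0
```

Call:
apply_moves:
  targets:
    - [[0,0,0],[0,0,0],-0.3]
    - [[0,0,0],[0,0,0],-0.6]
    - [[0,0,0],[0,0,0],-1]
    - [[0,0,0],[0,0,0],-1]
    - [[0,0,0],[0,0,0],-1]

```text
time_s: 3.8
eef_pos: [0.6432, 0.0243, 0.0692]
tcp_rot: [[-0.202, 0.979, 0.002], [0.979, 0.202, -0.0], [-0.0, 0.002, -1.0]]
wrist_force: [-0.7, -0.7, 9.1]
grip_width: 0.029
gripper_force: 80.6
```

Call:
apply_moves:
  targets:
    - [[0,0,0],[0,0,0],-1]
    - [[0,0,0],[0,0,0],-1]

```text
time_s: 4.0
eef_pos: [0.6432, 0.0244, 0.0692]
tcp_rot: [[-0.202, 0.979, 0.002], [0.979, 0.202, -0.0], [-0.0, 0.002, -1.0]]
wrist_force: [-0.5, 0.1, 8.1]
grip_width: 0.0292
gripper_force: 80.6
```

Call:
apply_moves:
  targets:
    - [[0,0,-0.02],[0,0,0],-1]
    - [[0,0,-0.05],[0,0,0],-1]
    - [[0,0,-0.09],[0,0,0],-1]
    - [[0,0,-0.135],[0,0,0],-1]
    - [[0,0,-0.135],[0,0,0],-1]

```text
time_s: 4.5
eef_pos: [0.6448, 0.0245, 0.2093]
tcp_rot: [[-0.202, 0.979, 0.009], [0.979, 0.202, 0.0], [-0.001, 0.008, -1.0]]
wrist_force: [0.3, 0.6, -5.1]
grip_width: 0.0293
gripper_force: 80.8
```

```bash
python3 plan.py .4738 -.0094 .202 5.9
python3 - <<'E'
from fit import *
T=vision.read_camera('scene');cv2.imwrite('pics/s1.png',T['image'][:,:,::-1])
E
```

```text
shift [ 0.0014 -0.1744  0.0058] turn [0.49 0.06 5.75] t 4.5 pos [0.6448 0.0245 0.2093] w 0.0293 gf 80.79059422016144 wf [ 0.3  0.6 -5.1]
```

View pics/s1.png

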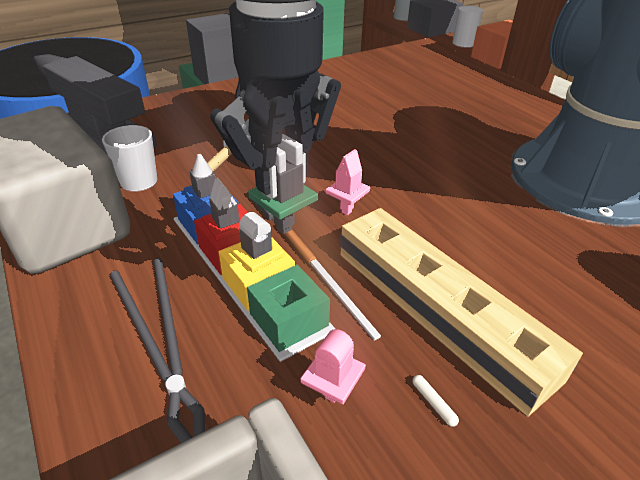

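The swage (285,190) hangs upright in the fingers. Next, over its hole.

Call:
apply_moves:
  targets:
    - [[0,-0.04,0],[0,0,2],-1]
    - [[0,-0.09,0],[0,0,4],-1]
    - [[0,-0.135,0],[0,0,5.7],-1]
    - [[0.001,-0.1744,0.002],[0.4,0,5.7],-1]
    - [[0.001,-0.1744,0.002],[0.4,0,5.7],-1]

```text
time_s: 5.05
eef_pos: [0.4661, -0.0104, 0.1993]
tcp_rot: [[-0.103, 0.995, -0.012], [0.995, 0.103, -0.001], [0.0, -0.012, -1.0]]
wrist_force: [1.1, -0.6, -5.9]
grip_width: 0.0292
gripper_force: 82.7
```

Call:
apply_moves:
  targets:
    - [[0,0,0],[0,0,0],-1]

```text
time_s: 5.15
eef_pos: [0.4704, -0.01, 0.2]
tcp_rot: [[-0.103, 0.995, -0.008], [0.995, 0.103, -0.001], [-0.0, -0.008, -1.0]]
wrist_force: [1.1, -0.9, -4.8]
grip_width: 0.0293
gripper_force: 82.7
```

```bash
python3 plan.py .4738 -.0094 .070 5.9
```

```text
shift [0.0002 0.0045 0.13  ] turn [-0.47  0.01  0.03] t 5.15 pos [ 0.4704 -0.01    0.2   ] w 0.0293 gf 82.66331613063812 wf [ 1.1 -0.9 -4.8]
```

Call:
apply_moves:
  targets:
    - [[0,0,0],[0,0,0],-1]
    - [[0,0,0],[0,0,0],-1]
    - [[0,0,0],[0,0,0],-1]

```text
time_s: 5.45
eef_pos: [0.472, -0.0097, 0.2005]
tcp_rot: [[-0.104, 0.995, -0.008], [0.995, 0.104, -0.001], [-0.0, -0.008, -1.0]]
wrist_force: [-1.1, 0.1, -6.1]
grip_width: 0.0291
gripper_force: 82.7
```

```bash
python3 plan.py .4738 -.0094 .070 5.9
```

```text
shift [0.0002 0.0029 0.1305] turn [-0.44  0.01  0.06] t 5.45 pos [ 0.472  -0.0097  0.2005] w 0.0291 gf 82.66489863395691 wf [-1.1  0.1 -6.1]
```

Call:
apply_moves:
  targets:
    - [[0,0.002,0.03],[-0.4,0,0],-1]
    - [[0,0.002,0.06],[-0.4,0,0],-1]
    - [[0,0.002,0.085],[-0.4,0,0],-1]
    - [[0,0.002,0.105],[-0.4,0,0],-1]
    - [[0,0.002,0.115],[-0.4,0,0],-1]

```text
time_s: 5.95
eef_pos: [0.472, -0.0097, 0.0842]
tcp_rot: [[-0.104, 0.995, -0.002], [0.995, 0.104, -0.0], [-0.0, -0.002, -1.0]]
wrist_force: [-0.7, 0.6, -5.2]
grip_width: 0.029
gripper_force: 82.6
```

Call:
apply_moves:
  targets:
    - [[0,0,0.006],[0,0,0],-1]
    - [[0,0,0.011],[0,0,0],-1]
    - [[0,0,0.015],[0,0,0],-1]
    - [[0,0,0.015],[0,0,0],-1]

```text
time_s: 6.35
eef_pos: [0.4729, -0.0098, 0.071]
tcp_rot: [[-0.104, 0.995, 0.0], [0.995, 0.104, -0.0], [-0.0, 0.0, -1.0]]
wrist_force: [-1.0, 0.3, -5.2]
grip_width: 0.0292
gripper_force: 82.6
```

```bash
python3 plan.py .4738 -.0094 .070 5.9
```

```text
shift [0.0003 0.0009 0.001 ] turn [0.01 0.02 0.04] t 6.35 pos [ 0.4729 -0.0098  0.071 ] w 0.0292 gf 82.56541192531586 wf [-1.   0.3 -5.2]
```

Call:
apply_moves:
  targets:
    - [[0,0.001,0.002],[0,0,0],-1]
    - [[0,0.001,0.002],[0,0,0],-1]
    - [[0,0.001,0.002],[0,0,0],-1]

```text
time_s: 6.65
eef_pos: [0.4739, -0.0097, 0.0692]
tcp_rot: [[-0.104, 0.995, 0.0], [0.995, 0.104, -0.0], [-0.0, 0.0, -1.0]]
wrist_force: [-0.5, -1.0, -4.1]
grip_width: 0.0293
gripper_force: 82.9
```

Call:
apply_moves:
  targets:
    - [[0,0,0.001],[0,0,0],-1]
    - [[0,0,0.001],[0,0,0],1]
    - [[0,0,0.001],[0,0,0],1]
    - [[0,0,0],[0,0,0],1]
    - [[0,0,0],[0,0,0],1]

```text
time_s: 7.15
eef_pos: [0.4739, -0.0097, 0.0692]
tcp_rot: [[-0.104, 0.995, 0.0], [0.995, 0.104, -0.0], [-0.0, 0.0, -1.0]]
wrist_force: [0.5, 0.2, -0.1]
grip_width: 0.0843
gripper_force: 0.0
```

Call:
apply_moves:
  targets:
    - [[0,0,0],[0,0,0],1]
    - [[0,0,-0.03],[0,0,0],1]
    - [[0,0,-0.07],[0,0,0],1]
    - [[0,0,-0.11],[0,0,0],1]
    - [[0,0,-0.13],[0,0,0],1]

```text
time_s: 7.65
eef_pos: [0.4746, -0.0097, 0.2022]
tcp_rot: [[-0.104, 0.995, 0.003], [0.995, 0.104, -0.0], [-0.001, 0.003, -1.0]]
wrist_force: [0.7, 0.1, -0.6]
grip_width: 0.0852
gripper_force: 0.0
```

```bash
python3 plan.py .6467 -.0575 .2 8.5
```

```text
shift [-0.0654  0.1662  0.0028] turn [ 0.2   0.05 -2.55] t 7.65 pos [ 0.4746 -0.0097  0.2022] w 0.0852 gf 0.0 wf [ 0.7  0.1 -0.6]
```

Call:
apply_moves:
  targets:
    - [[-0.065,0.166,0],[0,0,-2.5],1]
    - [[-0.065,0.166,0],[0,0,-2.5],1]
    - [[-0.065,0.166,0],[0,0,-2.5],1]
    - [[-0.065,0.166,0],[0,0,-2.5],1]
    - [[-0.065,0.166,0],[0,0,-2.5],1]

```text
time_s: 8.15
eef_pos: [0.6478, -0.0581, 0.1969]
tcp_rot: [[-0.146, 0.989, -0.001], [0.989, 0.146, -0.0], [-0.0, -0.001, -1.0]]
wrist_force: [1.1, 1.1, 0.2]
grip_width: 0.0853
gripper_force: 0.0
```

Call:
apply_moves:
  targets:
    - [[0,0,0],[0,0,0],1]
    - [[0,0,0],[0,0,0],1]
    - [[0,0,0],[0,0,0],1]

```text
time_s: 8.45
eef_pos: [0.6449, -0.0568, 0.1996]
tcp_rot: [[-0.147, 0.989, 0.001], [0.989, 0.147, -0.0], [-0.0, 0.0, -1.0]]
wrist_force: [-0.3, -0.4, -0.9]
grip_width: 0.0853
gripper_force: 0.0
```

```bash
python3 plan.py .6467 -.0575 .07 8.5
python3 - <<'E'
from fit import *
p=vision.read_camera('wrist');cv2.imwrite('pics/w2.png',p['image'][:,:,::-1])
T=vision.read_camera('top')
a,f=fit([T],'swage',(.474,-.0095,5));print(a.round(4),f)
E
```

```text
shift [-0.0009  0.0016  0.1296] turn [ 0.03  0.02 -0.04] t 8.45 pos [ 0.6449 -0.0568  0.1996] w 0.0853 gf 0.0 wf [-0.3 -0.4 -0.9]
[0.4568 0.008  7.5745] 0.8387619256973267
```

View pics/w2.png

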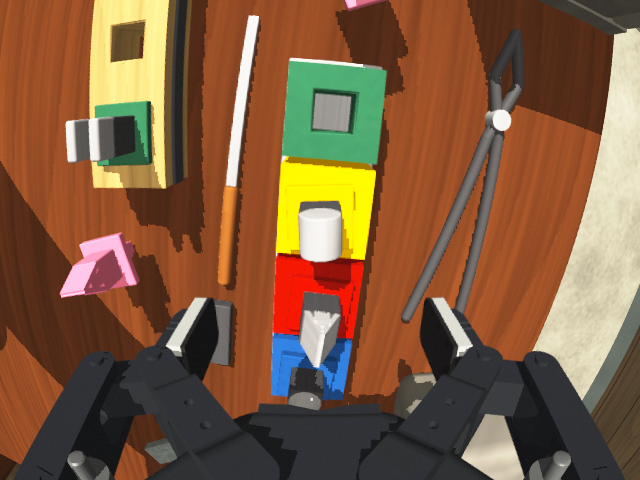

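The swage is seated in the end hole at (120,135). The fuller is centred at (320,235) and aligned, so I'll descend and grip.

Call:
apply_moves:
  targets:
    - [[-0.001,0.001,0.045],[0,0,0],1]
    - [[-0.001,0.001,0.085],[0,0,0],1]
    - [[-0.001,0.001,0.118],[0,0,0],1]
    - [[-0.001,0.001,0.129],[0,0,0],1]
    - [[-0.001,0.001,0.129],[0,0,0],0.3]

```text
time_s: 9.05
eef_pos: [0.6458, -0.0578, 0.0694]
tcp_rot: [[-0.147, 0.989, -0.002], [0.989, 0.147, -0.0], [0.0, -0.002, -1.0]]
wrist_force: [0.4, -0.3, 0.2]
grip_width: 0.0734
gripper_force: 0.0
```

Call:
apply_moves:
  targets:
    - [[0,0,0],[0,0,0],-0.3]
    - [[0,0,0],[0,0,0],-1]
    - [[0,0,0],[0,0,0],-1]
    - [[0,0,0],[0,0,0],-1]
    - [[0,0,0],[0,0,0],-1]

```text
time_s: 9.55
eef_pos: [0.6477, -0.0581, 0.0718]
tcp_rot: [[-0.147, 0.989, 0.003], [0.989, 0.147, -0.001], [-0.001, 0.003, -1.0]]
wrist_force: [-2.4, 0.3, 9.5]
grip_width: 0.0289
gripper_force: 80.8
```

Call:
apply_moves:
  targets:
    - [[0,0,0],[0,0,0],-1]
    - [[0,0,-0.02],[0,0,0],-1]
    - [[0,0,-0.05],[0,0,0],-1]
    - [[0,0,-0.09],[0,0,0],-1]
    - [[0,0,-0.135],[0,0,0],-1]

```text
time_s: 10.05
eef_pos: [0.6459, -0.0579, 0.206]
tcp_rot: [[-0.147, 0.989, -0.002], [0.989, 0.147, -0.0], [0.0, -0.002, -1.0]]
wrist_force: [1.4, -0.2, -5.5]
grip_width: 0.0287
gripper_force: 80.2
```

```bash
python3 plan.py .4657 .0702 .206 5.9
```

```text
shift [ 0.1531 -0.1594  0.0003] turn [-0.09 -0.    2.54] t 10.05 pos [ 0.6459 -0.0579  0.206 ] w 0.0287 gf 80.16160905361176 wf [ 1.4 -0.2 -5.5]
```

Call:
apply_moves:
  targets:
    - [[0.03,-0.031,0],[0,0,0.5],-1]
    - [[0.064,-0.067,0],[0,0,1],-1]
    - [[0.1,-0.104,0],[0,0,2],-1]
    - [[0.13,-0.136,0],[0,0,2.5],-1]
    - [[0.153,-0.159,0],[0,0,2.5],-1]

```text
time_s: 10.55
eef_pos: [0.4645, 0.0711, 0.2054]
tcp_rot: [[-0.104, 0.995, 0.0], [0.995, 0.104, -0.0], [-0.0, 0.0, -1.0]]
wrist_force: [0.1, -0.2, -5.4]
grip_width: 0.029
gripper_force: 81.0
```

Call:
apply_moves:
  targets:
    - [[0,0,0],[0,0,0],-1]
    - [[0,0,0],[0,0,0],-1]
    - [[0,0,0],[0,0,0],-1]

```text
time_s: 10.85
eef_pos: [0.4675, 0.0698, 0.2052]
tcp_rot: [[-0.103, 0.995, 0.001], [0.995, 0.103, -0.0], [-0.0, 0.001, -1.0]]
wrist_force: [-0.5, 0.2, -6.0]
grip_width: 0.029
gripper_force: 81.3
```

```bash
python3 plan.py .4657 .0702 .072 5.9
```

```text
shift [ 0.0006 -0.0019  0.1332] turn [0.04 0.02 0.03] t 10.85 pos [0.4675 0.0698 0.2052] w 0.029 gf 81.29661083221436 wf [-0.5  0.2 -6. ]
```

Call:
apply_moves:
  targets:
    - [[0,-0.001,0.03],[0,0,0],-1]
    - [[0,-0.001,0.06],[0,0,0],-1]
    - [[0,-0.001,0.09],[0,0,0],-1]
    - [[0,-0.001,0.115],[0,0,0],-1]
    - [[0,-0.001,0.125],[0,0,0],-1]

```text
time_s: 11.35
eef_pos: [0.4652, 0.0691, 0.0777]
tcp_rot: [[-0.103, 0.995, -0.003], [0.995, 0.103, -0.001], [-0.001, -0.003, -1.0]]
wrist_force: [0.1, -0.1, -5.4]
grip_width: 0.0291
gripper_force: 81.1
```

Call:
apply_moves:
  targets:
    - [[0,0,0.003],[0,0,0],-1]
    - [[0,0,0.006],[0,0,0],-1]
    - [[0,0,0.006],[0,0,0],-1]
    - [[0,0,0.006],[0,0,0],-1]

```text
time_s: 11.75
eef_pos: [0.4666, 0.07, 0.0748]
tcp_rot: [[-0.104, 0.995, 0.001], [0.995, 0.104, -0.0], [-0.0, 0.001, -1.0]]
wrist_force: [0.6, 0.4, -6.0]
grip_width: 0.0286
gripper_force: 81.1
```

Call:
apply_moves:
  targets:
    - [[0,0,0.001],[0,0,0],-1]
    - [[0,0,0.002],[0,0,0],-1]
    - [[0,0,0.002],[0,0,0],-1]

```text
time_s: 12.05
eef_pos: [0.4659, 0.0699, 0.072]
tcp_rot: [[-0.104, 0.995, 0.0], [0.995, 0.104, -0.0], [-0.0, 0.0, -1.0]]
wrist_force: [-0.8, -0.4, -5.9]
grip_width: 0.0289
gripper_force: 81.1
```

Call:
apply_moves:
  targets:
    - [[0,0,0.001],[0,0,0],-1]
    - [[0,0,0.002],[0,0,0],-1]
    - [[0,0,0.002],[0,0,0],-1]

```text
time_s: 12.35
eef_pos: [0.466, 0.0699, 0.0717]
tcp_rot: [[-0.104, 0.995, 0.001], [0.995, 0.104, -0.0], [-0.0, 0.001, -1.0]]
wrist_force: [-16.6, -2.7, 35.3]
grip_width: 0.0291
gripper_force: 87.1
```

Call:
apply_moves:
  targets:
    - [[0,0,-0.002],[0,0,0],-1]
    - [[0,0,-0.002],[0,0,0],1]
    - [[0,0,-0.002],[0,0,0],1]
    - [[0,0,-0.002],[0,0,0],1]
    - [[0,0,-0.002],[0,0,0],1]

```text
time_s: 12.85
eef_pos: [0.466, 0.0699, 0.0719]
tcp_rot: [[-0.104, 0.995, 0.0], [0.995, 0.104, -0.0], [-0.0, -0.0, -1.0]]
wrist_force: [-0.7, -0.1, -0.3]
grip_width: 0.0846
gripper_force: 0.0
```

Call:
apply_moves:
  targets:
    - [[0,0,0],[0,0,0],1]
    - [[0,0,-0.03],[0,0,0],1]
    - [[0,0,-0.07],[0,0,0],1]
    - [[0,0,-0.11],[0,0,0],1]
    - [[0,0,-0.13],[0,0,0],1]

```text
time_s: 13.35
eef_pos: [0.4668, 0.0701, 0.2051]
tcp_rot: [[-0.104, 0.995, 0.003], [0.995, 0.104, 0.0], [-0.0, 0.003, -1.0]]
wrist_force: [0.9, 0.3, 0.1]
grip_width: 0.0853
gripper_force: 0.0
```

```bash
python3 plan.py .6578 -.1375 .2 -4
```

```text
shift [-0.2262  0.1684  0.0057] turn [ 0.19 -0.    9.95] t 13.35 pos [0.4668 0.0701 0.2051] w 0.0853 gf 0.0 wf [0.9 0.3 0.1]
```

Call:
apply_moves:
  targets:
    - [[-0.226,0.168,0.003],[0,0,10],1]
    - [[-0.226,0.168,0.003],[0,0,10],1]
    - [[-0.226,0.168,0.003],[0,0,10],1]
    - [[-0.226,0.168,0.003],[0,0,10],1]
    - [[-0.226,0.168,0.003],[0,0,10],1]

```text
time_s: 13.85
eef_pos: [0.6361, -0.1159, 0.1992]
tcp_rot: [[0.071, 0.997, 0.0], [0.997, -0.071, -0.0], [-0.0, 0.0, -1.0]]
wrist_force: [0.7, 0.9, -0.0]
grip_width: 0.085
gripper_force: 0.0
```

```bash
python3 plan.py .6578 -.1375 .2 -4
```

```text
shift [-0.02    0.0231 -0.0008] turn [ 0.02  0.02 -0.06] t 13.85 pos [ 0.6361 -0.1159  0.1992] w 0.085 gf 0.0 wf [ 0.7  0.9 -0. ]
```

Call:
apply_moves:
  targets:
    - [[-0.022,0.021,0],[0,0,0],1]
    - [[-0.022,0.021,0],[0,0,0],1]
    - [[-0.022,0.021,0],[0,0,0],1]
    - [[-0.022,0.021,0],[0,0,0],1]

```text
time_s: 14.25
eef_pos: [0.6541, -0.1369, 0.1994]
tcp_rot: [[0.07, 0.998, -0.0], [0.998, -0.07, -0.0], [-0.0, -0.0, -1.0]]
wrist_force: [-0.8, -0.3, 0.4]
grip_width: 0.0855
gripper_force: 0.0
```

```bash
python3 plan.py .6578 -.1375 .07 -4
python3 - <<'E'
from fit import *
p=vision.read_camera('wrist');cv2.imwrite('pics/w3.png',p['image'][:,:,::-1])
E
```

```text
shift [-0.0004  0.0038  0.1294] turn [-0.01  0.01 -0.02] t 14.25 pos [ 0.6541 -0.1369  0.1994] w 0.0855 gf 0.0 wf [-0.8 -0.3  0.4]
```

View pics/w3.png

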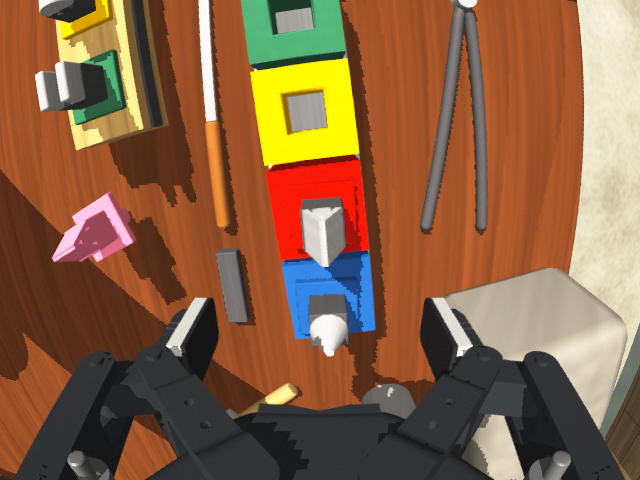

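The cutter is almost centred at (323,232) and aligned, so descend and grip.

Call:
apply_moves:
  targets:
    - [[0,0.003,0.045],[0,0,0],1]
    - [[0,0.003,0.085],[0,0,0],1]
    - [[0,0.003,0.118],[0,0,0],1]
    - [[0,0.003,0.129],[0,0,0],1]
    - [[0,0.003,0.129],[0,0,0],0.3]

```text
time_s: 14.8
eef_pos: [0.6565, -0.1371, 0.0699]
tcp_rot: [[0.07, 0.998, -0.002], [0.998, -0.07, 0.0], [-0.0, -0.002, -1.0]]
wrist_force: [-0.1, 0.2, -0.5]
grip_width: 0.0731
gripper_force: 0.0
```

Call:
apply_moves:
  targets:
    - [[0,0,0],[0,0,0],-0.3]
    - [[0,0,0],[0,0,0],-1]
    - [[0,0,0],[0,0,0],-1]
    - [[0,0,0],[0,0,0],-1]
    - [[0,0,0],[0,0,0],-1]

```text
time_s: 15.3
eef_pos: [0.6585, -0.138, 0.0724]
tcp_rot: [[0.071, 0.997, 0.003], [0.998, -0.071, -0.001], [-0.001, 0.003, -1.0]]
wrist_force: [-2.3, 0.5, 10.6]
grip_width: 0.029
gripper_force: 78.3
```

Call:
apply_moves:
  targets:
    - [[0,0,0],[0,0,0],-1]
    - [[0,0,-0.02],[0,0,0],-1]
    - [[0,0,-0.05],[0,0,0],-1]
    - [[0,0,-0.09],[0,0,0],-1]
    - [[0,0,-0.135],[0,0,0],-1]

```text
time_s: 15.8
eef_pos: [0.6566, -0.1377, 0.2062]
tcp_rot: [[0.071, 0.997, -0.002], [0.997, -0.071, -0.0], [-0.0, -0.002, -1.0]]
wrist_force: [1.4, 0.0, -6.0]
grip_width: 0.0287
gripper_force: 79.3
```

```bash
python3 plan.py .4575 .1498 .206 5.9
```

```text
shift [ 0.2727 -0.2189  0.0006] turn [-0.1  -0.   -9.96] t 15.8 pos [ 0.6566 -0.1377  0.2062] w 0.0287 gf 79.25311806437094 wf [ 1.4  0.  -6. ]
```

Call:
apply_moves:
  targets:
    - [[0.03,-0.024,0],[0,0,-1],-1]
    - [[0.066,-0.053,0],[0,0,-3],-1]
    - [[0.102,-0.082,0],[0,0,-5],-1]
    - [[0.138,-0.111,0],[0,0,-7],-1]
    - [[0.174,-0.14,0],[0,0,-10],-1]

```text
time_s: 16.3
eef_pos: [0.5287, 0.0468, 0.2056]
tcp_rot: [[-0.105, 0.995, 0.0], [0.995, 0.105, -0.0], [-0.0, 0.0, -1.0]]
wrist_force: [1.5, 1.5, -6.0]
grip_width: 0.0288
gripper_force: 79.4
```

```bash
python3 plan.py .4575 .1498 .206 5.9
```

```text
shift [ 0.1099 -0.0601 -0.0005] turn [0.02 0.02 0.11] t 16.3 pos [0.5287 0.0468 0.2056] w 0.0288 gf 79.42984140885528 wf [ 1.5  1.5 -6. ]
```

Call:
apply_moves:
  targets:
    - [[0.04,-0.022,0],[0,0,0],-1]
    - [[0.078,-0.043,0],[0,0,0],-1]
    - [[0.108,-0.06,0],[0,0,0],-1]
    - [[0.108,-0.06,0],[0,0,0],-1]
    - [[0.108,-0.06,0],[0,0,0],-1]

```text
time_s: 16.8
eef_pos: [0.459, 0.1474, 0.2057]
tcp_rot: [[-0.105, 0.994, 0.001], [0.994, 0.105, -0.0], [-0.0, 0.001, -1.0]]
wrist_force: [0.2, -0.8, -6.6]
grip_width: 0.0289
gripper_force: 79.7
```

Call:
apply_moves:
  targets:
    - [[0,0,0],[0,0,0],-1]

```text
time_s: 16.9
eef_pos: [0.4596, 0.1465, 0.2054]
tcp_rot: [[-0.103, 0.995, 0.0], [0.995, 0.103, -0.0], [-0.0, 0.0, -1.0]]
wrist_force: [-0.9, 0.7, -6.9]
grip_width: 0.0287
gripper_force: 79.8
```

```bash
python3 plan.py .4575 .1498 .073 5.9
```

```text
shift [ 0.0036 -0.0018  0.1324] turn [0.02 0.03 0.02] t 16.9 pos [0.4596 0.1465 0.2054] w 0.0287 gf 79.75234570854809 wf [-0.9  0.7 -6.9]
```

Call:
apply_moves:
  targets:
    - [[0.003,-0.001,0.03],[0,0,0],-1]
    - [[0.003,-0.001,0.06],[0,0,0],-1]
    - [[0.003,-0.001,0.09],[0,0,0],-1]
    - [[0.003,-0.001,0.115],[0,0,0],-1]
    - [[0.003,-0.001,0.128],[0,0,0],-1]

```text
time_s: 17.4
eef_pos: [0.4574, 0.1484, 0.0751]
tcp_rot: [[-0.102, 0.995, -0.002], [0.995, 0.102, -0.001], [-0.001, -0.003, -1.0]]
wrist_force: [0.1, -0.4, -5.9]
grip_width: 0.0288
gripper_force: 79.6
```

Call:
apply_moves:
  targets:
    - [[0,0,0.002],[0,0,0],-1]
    - [[0,0,0.004],[0,0,0],-1]
    - [[0,0,0.004],[0,0,0],-1]
    - [[0,0,0.004],[0,0,0],-1]

```text
time_s: 17.8
eef_pos: [0.4586, 0.1497, 0.074]
tcp_rot: [[-0.103, 0.995, 0.001], [0.995, 0.103, 0.0], [-0.0, 0.001, -1.0]]
wrist_force: [-0.3, -0.3, -6.6]
grip_width: 0.0289
gripper_force: 79.6
```

Call:
apply_moves:
  targets:
    - [[0,0,0.001],[0,0,0],-1]
    - [[0,0,0.001],[0,0,0],-1]

```text
time_s: 18.0
eef_pos: [0.4581, 0.1498, 0.0725]
tcp_rot: [[-0.104, 0.995, 0.001], [0.995, 0.104, -0.0], [-0.0, 0.001, -1.0]]
wrist_force: [0.3, 0.4, -4.2]
grip_width: 0.0289
gripper_force: 79.9
```

Just at contact; release.

Call:
apply_moves:
  targets:
    - [[0,0,0.0005],[0,0,0],-1]
    - [[0,0,0],[0,0,0],1]
    - [[0,0,0],[0,0,0],1]
    - [[0,0,0],[0,0,0],1]
    - [[0,0,0],[0,0,0],1]

```text
time_s: 18.5
eef_pos: [0.4581, 0.1498, 0.0724]
tcp_rot: [[-0.104, 0.995, 0.0], [0.995, 0.104, -0.0], [-0.0, 0.0, -1.0]]
wrist_force: [0.9, 0.7, 0.7]
grip_width: 0.0843
gripper_force: 0.0
```

Call:
apply_moves:
  targets:
    - [[0,0,0],[0,0,0],1]
    - [[0,0,-0.03],[0,0,0],1]
    - [[0,0,-0.07],[0,0,0],1]
    - [[0,0,-0.11],[0,0,0],1]
    - [[0,0,-0.13],[0,0,0],1]

```text
time_s: 19.0
eef_pos: [0.4588, 0.15, 0.2055]
tcp_rot: [[-0.104, 0.995, 0.003], [0.995, 0.104, 0.001], [0.0, 0.003, -1.0]]
wrist_force: [0.7, -0.5, -0.8]
grip_width: 0.0852
gripper_force: 0.0
```

```bash
python3 plan.py .656 -.217 .2 -1.5
```

```text
shift [-0.3855  0.1581  0.0059] turn [ 0.2  -0.04  7.44] t 19.0 pos [0.4588 0.15   0.2055] w 0.0852 gf 0.0 wf [ 0.7 -0.5 -0.8]
```

Call:
apply_moves:
  targets:
    - [[-0.385,0.158,0.003],[0,0,7.4],1]
    - [[-0.385,0.158,0.003],[0,0,7.4],1]
    - [[-0.385,0.158,0.003],[0,0,7.4],1]
    - [[-0.385,0.158,0.003],[0,0,7.4],1]
    - [[-0.385,0.158,0.003],[0,0,7.4],1]

```text
time_s: 19.5
eef_pos: [0.5769, -0.0725, 0.2006]
tcp_rot: [[0.025, 1.0, 0.0], [1.0, -0.025, -0.0], [-0.0, 0.0, -1.0]]
wrist_force: [0.8, -0.1, 0.2]
grip_width: 0.0854
gripper_force: 0.0
```

```bash
python3 plan.py .656 -.217 .2 -1.5
```

```text
shift [-0.1424  0.0827  0.0006] turn [0.02 0.02 0.04] t 19.5 pos [ 0.5769 -0.0725  0.2006] w 0.0854 gf 0.0 wf [ 0.8 -0.1  0.2]
```

Call:
apply_moves:
  targets:
    - [[-0.142,0.082,0],[0,0,0],1]
    - [[-0.142,0.082,0],[0,0,0],1]
    - [[-0.142,0.082,0],[0,0,0],1]
    - [[-0.142,0.082,0],[0,0,0],1]
    - [[-0.142,0.082,0],[0,0,0],1]

```text
time_s: 20.0
eef_pos: [0.655, -0.2168, 0.1991]
tcp_rot: [[0.028, 1.0, -0.001], [1.0, -0.028, -0.0], [-0.0, -0.001, -1.0]]
wrist_force: [0.3, 0.6, -0.2]
grip_width: 0.0857
gripper_force: 0.0
```

Call:
apply_moves:
  targets:
    - [[0,0,0],[0,0,0],1]
    - [[0,0,0],[0,0,0],1]

```text
time_s: 20.2
eef_pos: [0.6545, -0.2135, 0.2008]
tcp_rot: [[0.024, 1.0, 0.0], [1.0, -0.024, -0.0], [-0.0, 0.0, -1.0]]
wrist_force: [-0.4, 0.7, 1.3]
grip_width: 0.0856
gripper_force: 0.0
```

```bash
python3 plan.py .656 -.217 .07 -1.5
python3 - <<'E'
from fit import *
p=vision.read_camera('wrist');cv2.imwrite('pics/w4.png',p['image'][:,:,::-1])
E
```

```text
shift [-0.0034  0.0016  0.1308] turn [0.01 0.01 0.1 ] t 20.2 pos [ 0.6545 -0.2135  0.2008] w 0.0856 gf 0.0 wf [-0.4  0.7  1.3]
```

View pics/w4.png

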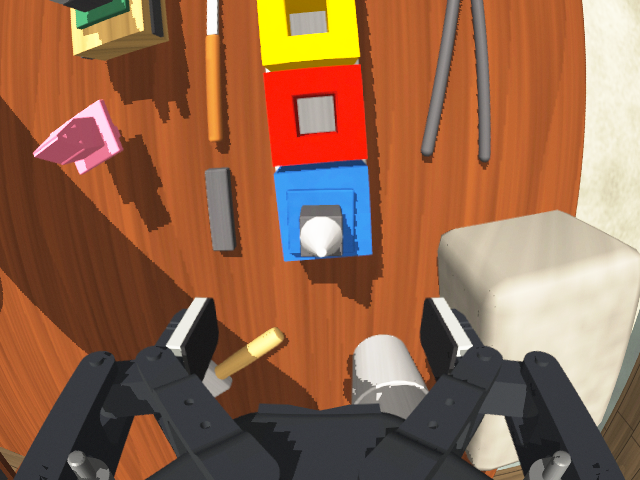

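The cone is centred at (321,235) and aligned, and nothing stands in the fingers' way. Descend and grip.

Call:
apply_moves:
  targets:
    - [[-0.003,0.001,0.045],[0,0,0],1]
    - [[-0.003,0.001,0.085],[0,0,0],1]
    - [[-0.003,0.001,0.118],[0,0,0],1]
    - [[-0.003,0.001,0.13],[0,0,0],1]
    - [[-0.003,0.001,0.13],[0,0,0],0.3]

```text
time_s: 20.75
eef_pos: [0.6547, -0.2167, 0.0698]
tcp_rot: [[0.025, 1.0, -0.002], [1.0, -0.025, 0.0], [0.0, -0.002, -1.0]]
wrist_force: [0.2, -0.4, 1.1]
grip_width: 0.0733
gripper_force: 0.0
```

Call:
apply_moves:
  targets:
    - [[0,0,0],[0,0,0],-0.3]
    - [[0,0,0],[0,0,0],-1]
    - [[0,0,0],[0,0,0],-1]
    - [[0,0,0],[0,0,0],-1]
    - [[0,0,0],[0,0,0],-1]

```text
time_s: 21.25
eef_pos: [0.6566, -0.2179, 0.0726]
tcp_rot: [[0.025, 1.0, 0.003], [1.0, -0.025, -0.001], [-0.001, 0.003, -1.0]]
wrist_force: [-2.0, 0.4, 9.8]
grip_width: 0.0285
gripper_force: 80.8
```

Call:
apply_moves:
  targets:
    - [[0,0,0],[0,0,0],-1]
    - [[0,0,-0.02],[0,0,0],-1]
    - [[0,0,-0.05],[0,0,0],-1]
    - [[0,0,-0.09],[0,0,0],-1]
    - [[0,0,-0.135],[0,0,0],-1]

```text
time_s: 21.75
eef_pos: [0.6548, -0.2173, 0.2065]
tcp_rot: [[0.025, 1.0, -0.002], [1.0, -0.025, 0.0], [0.0, -0.002, -1.0]]
wrist_force: [2.5, -0.4, -5.9]
grip_width: 0.0289
gripper_force: 80.5
```

```bash
python3 plan.py .4493 .2293 .206 5.9
```

```text
shift [ 0.4412 -0.2168  0.0009] turn [-0.09 -0.02 -7.36] t 21.75 pos [ 0.6548 -0.2173  0.2065] w 0.0289 gf 80.456635451701 wf [ 2.5 -0.4 -5.9]
```

Call:
apply_moves:
  targets:
    - [[0.036,-0.018,0],[0,0,-1],-1]
    - [[0.076,-0.037,0],[0,0,-2],-1]
    - [[0.116,-0.057,0],[0,0,-4],-1]
    - [[0.156,-0.077,0],[0,0,-6],-1]
    - [[0.196,-0.096,0],[0,0,-7.4],-1]

```text
time_s: 22.25
eef_pos: [0.5634, -0.0178, 0.2058]
tcp_rot: [[-0.105, 0.995, 0.0], [0.995, 0.105, -0.0], [-0.0, 0.0, -1.0]]
wrist_force: [0.8, 0.1, -5.8]
grip_width: 0.0286
gripper_force: 80.7
```

```bash
python3 plan.py .4493 .2293 .206 5.9
```

```text
shift [ 0.2577 -0.0876 -0.0003] turn [0.01 0.02 0.11] t 22.25 pos [ 0.5634 -0.0178  0.2058] w 0.0286 gf 80.74160870688502 wf [ 0.8  0.1 -5.8]
```

Call:
apply_moves:
  targets:
    - [[0.045,-0.015,0],[0,0,0],-1]
    - [[0.09,-0.031,0],[0,0,0],-1]
    - [[0.135,-0.046,0],[0,0,0],-1]
    - [[0.18,-0.061,0],[0,0,0],-1]
    - [[0.22,-0.075,0],[0,0,0],-1]

```text
time_s: 22.75
eef_pos: [0.466, 0.1936, 0.2059]
tcp_rot: [[-0.104, 0.995, 0.0], [0.995, 0.104, 0.0], [-0.0, 0.0, -1.0]]
wrist_force: [0.9, -0.0, -6.3]
grip_width: 0.0288
gripper_force: 80.7
```

Call:
apply_moves:
  targets:
    - [[0.02,-0.007,0],[0,0,0],-1]
    - [[0.035,-0.012,0],[0,0,0],-1]
    - [[0.035,-0.012,0],[0,0,0],-1]
    - [[0.035,-0.012,0],[0,0,0],-1]
    - [[0.035,-0.012,0],[0,0,0],-1]

```text
time_s: 23.25
eef_pos: [0.4519, 0.2249, 0.2056]
tcp_rot: [[-0.103, 0.995, 0.0], [0.995, 0.103, -0.0], [-0.0, 0.0, -1.0]]
wrist_force: [-0.4, -0.6, -6.9]
grip_width: 0.0284
gripper_force: 80.7
```

```bash
python3 plan.py .4493 .2293 .073 5.9
```

```text
shift [ 0.0047 -0.0022  0.1326] turn [0.01 0.03 0.01] t 23.25 pos [0.4519 0.2249 0.2056] w 0.0284 gf 80.71713191340677 wf [-0.4 -0.6 -6.9]
```

Call:
apply_moves:
  targets:
    - [[0.004,-0.001,0.03],[0,0,0],-1]
    - [[0.004,-0.001,0.06],[0,0,0],-1]
    - [[0.004,-0.001,0.09],[0,0,0],-1]
    - [[0.004,-0.001,0.115],[0,0,0],-1]
    - [[0.004,-0.001,0.128],[0,0,0],-1]

```text
time_s: 23.75
eef_pos: [0.4496, 0.228, 0.0753]
tcp_rot: [[-0.102, 0.995, -0.002], [0.995, 0.102, -0.002], [-0.001, -0.002, -1.0]]
wrist_force: [0.0, -0.4, -6.5]
grip_width: 0.0287
gripper_force: 80.6
```

Call:
apply_moves:
  targets:
    - [[0,0,0.002],[0,0,0],-1]
    - [[0,0,0.004],[0,0,0],-1]
    - [[0,0,0.004],[0,0,0],-1]
    - [[0,0,0.004],[0,0,0],-1]

```text
time_s: 24.15
eef_pos: [0.4508, 0.2294, 0.0742]
tcp_rot: [[-0.103, 0.995, 0.001], [0.995, 0.103, 0.0], [0.0, 0.001, -1.0]]
wrist_force: [0.3, -0.6, -6.4]
grip_width: 0.0284
gripper_force: 80.6
```

Call:
apply_moves:
  targets:
    - [[0,0,0.001],[0,0,0],-1]
    - [[0,0,0.001],[0,0,0],-1]

```text
time_s: 24.35
eef_pos: [0.4504, 0.2294, 0.0727]
tcp_rot: [[-0.104, 0.995, 0.0], [0.995, 0.104, -0.0], [-0.0, 0.0, -1.0]]
wrist_force: [0.2, 0.2, -5.7]
grip_width: 0.0289
gripper_force: 80.6
```

Call:
apply_moves:
  targets:
    - [[0,0,0.001],[0,0,0],-1]
    - [[0,0,0.001],[0,0,0],1]
    - [[0,0,0],[0,0,0],1]
    - [[0,0,0],[0,0,0],1]
    - [[0,0,0],[0,0,0],1]

```text
time_s: 24.85
eef_pos: [0.4504, 0.2294, 0.0726]
tcp_rot: [[-0.104, 0.995, 0.0], [0.995, 0.104, -0.0], [-0.0, 0.0, -1.0]]
wrist_force: [-0.7, 0.2, 0.0]
grip_width: 0.0841
gripper_force: 0.0
```

Call:
apply_moves:
  targets:
    - [[0,0,0],[0,0,0],1]
    - [[0,0,-0.03],[0,0,0],1]
    - [[0,0,-0.07],[0,0,0],1]
    - [[0,0,-0.11],[0,0,0],1]
    - [[0,0,-0.14],[0,0,0],1]

```text
time_s: 25.35
eef_pos: [0.4505, 0.2295, 0.2149]
tcp_rot: [[-0.104, 0.995, 0.002], [0.995, 0.104, 0.0], [0.0, 0.002, -1.0]]
wrist_force: [0.9, 0.1, 0.2]
grip_width: 0.0857
gripper_force: 0.0
```

Call:
apply_moves:
  targets:
    - [[0.045,-0.01,0],[0,0,0],1]
    - [[0.09,-0.02,-0.01],[0,0,0],1]
    - [[0.13,-0.03,-0.02],[0,0,0],1]
    - [[0.13,-0.03,-0.02],[0,0,0],1]
    - [[0.13,-0.03,-0.02],[0,0,0],1]

```text
time_s: 25.85
eef_pos: [0.4066, 0.3561, 0.2322]
tcp_rot: [[-0.105, 0.994, 0.0], [0.994, 0.105, -0.001], [-0.001, -0.0, -1.0]]
wrist_force: [0.3, -0.1, -0.3]
grip_width: 0.0852
gripper_force: 0.0
```

```bash
python3 plan.py .4493 .2293 .2 5.9
python3 - <<'E'
from h import *
T=vision.read_camera('top');S=vision.read_camera('scene')
c=np.array([.4616,.110]);t=np.radians(5.86)
for n in['swage','fuller','cutter','cone']:
    for p in(T,S):
        for d in nets.mark_of(n,p)[:2]:
            q=np.array(d['position']);e=q[:2]-c;print(n,np.round([e@[np.cos(t),np.sin(t)],e@[-np.sin(t),np.cos(t)],q[2]],3),round(d['score'],2))
a=cv2.resize(T['image'][250:370,70:390,::-1],(800,300),interpolation=cv2.INTER_CUBIC)
b=cv2.resize(S['image'][120:430,320:640,::-1],(310,300))
cv2.imwrite('pics/f.png',np.vstack([a,np.hstack([b,np.zeros((300,490,3),np.uint8)])]))
E
```

```text
shift [-0.1306  0.0291  0.0323] turn [-0.    0.03  0.15] t 25.85 pos [0.4066 0.3561 0.2322] w 0.0852 gf 0.0 wf [ 0.3 -0.1 -0.3]
swage [-0.005 -0.117  0.055] 0.75
swage [-0.001 -0.121  0.055] 0.68
fuller [0.196 0.015 0.04 ] 0.89
fuller [-0.003 -0.04   0.056] 0.6
fuller [0.197 0.011 0.034] 0.87
fuller [-0.001 -0.043  0.059] 0.55
cutter [-0.037 -0.246  0.037] 0.89
cutter [ 0.165 -0.343  0.006] 0.67
cutter [-0.038 -0.247  0.036] 0.91
cutter [-0.001  0.039  0.057] 0.81
cone [-0.001  0.119  0.058] 0.68
cone [ 0.173 -0.103  0.002] 0.55
cone [0.002 0.126 0.056] 0.8
```

View pics/f.png

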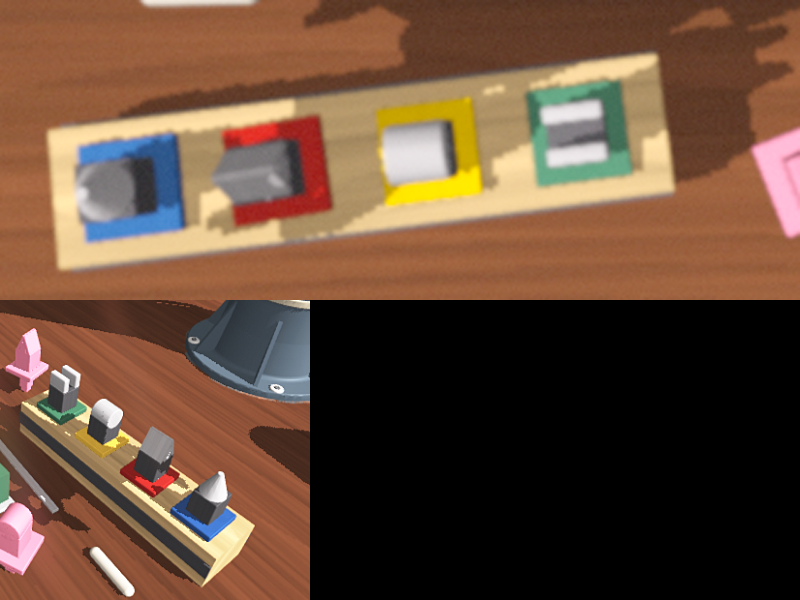

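All four stand upright and seated on the wood, ordered blue, red, yellow, green from the left. They are about centred on their holes, at the mirrored places.

```bash
python3 -c "from rig import order; print(order.finish_job())"
```

```text
the job is handed in; nothing more can be done
None
```

All four hardy tools stand seated in the striker's rack in reverse order (cone, cutter, fuller, swage from the left), all are released, and the job is handed in; the hand-in gave no verdict.

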